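# Press the T-handle bike pump into its foam pocket

## Robot

A 6-joint arm with a two-finger parallel gripper is mounted at the origin on the work surface. World frame = base frame: x ahead of the robot, y to its left, z up, the work surface at z = 0. Lengths are in mm, angles in rad, forces in N, time in s.
With the tool pointing down it reaches from about 275 to 825 mm from the base axis. Payload 4.9 kg.
Tool frame: the origin (TCP) lies at the very end of the fingers, on their centre line; the grasp point (between the pads) lies 19 mm behind it; z points along the fingers, y is the line along which they close (so a half turn about z gives the same grasp; the last joint's range is limited). The gripper opens to 85 mm and grips with 20 to 120 N. Pads are 22 mm wide; open, the fingers measure 114 mm over their backs; the gripper's body (76 mm by 85 mm) begins 54 mm behind the grasp point. The pads swing forward as they close: fully open they stand 13 mm farther back than shut.
Start: joints at [1.085, 0.326, -0.193, 1.052, 0, 1.437], TCP at [189.519, 516.334, 231.281] pointing down, gripper open.
Joint ranges: [-2.65, 2.65], [-0.97, 1.79], [-1.3, 1.35], [-1.93, 2.1], [-1.47, 1.37], [-3.14, 3.14]. Speed limits (rad/s): [2.57, 2.57, 3.14, 3.14, 3.14, 3.14].

## Interface

Orientations are given as [roll, pitch, yaw] about the fixed x, y, z axes, in that order (R = Rz(yaw) Ry(pitch) Rx(roll)).
In Python, from bench import bot, solve_ik, imaging gives the robot as it stands. Calls block until the motion is done:
- bot.move_ptp(position, orientation): joint-space move of the TCP to a pose.
- bot.movel(position, rot=None, max_speed=150, threshold=None): straight line of the TCP; rot=None keeps the orientation; max_speed is the mean speed in mm/s. With threshold (N) it stops when the force on the tool has changed by that much, and returns True; else False.
- bot.move_j(angles): joint-space move.
- bot.grip(opening, effort=None): opening from 0.0 (shut) to 1.0 (fully open); effort is the grip in N (None keeps the last); returns when the fingers have stopped.
- bot.dwell(seconds).
- solve_ik(position, orientation): joint angles nearest the present ones, or None.
- bot.get_state(): the state.
- imaging.capture(name): name is "side" or "top" or "wrist"; returns the picture (400x640x3 uint8, blue, green, red); there is no depth.
- imaging.camera_model(name): a dict with "K" (3x3 intrinsics, pixels), "position" and "rotation" of the camera in the world. Camera axes: x right, y up, looking along -z (the intrinsics and any distortion apply to the point x, -y, -z); pixel columns grow to the right and rows downward; lengths in mm; the calibration is good to about 2 mm. A picture is of the moment at which its call begins: read the wrist's pose just before it. camera_model takes no time and is no camera call; for the wrist camera it gives the pose at the moment of the call.
A pose or a line that the arm cannot do raises bot.IKError and nothing moves.
- bot.sign_off(): hands the job in; it is judged then, once.
The state is a dict: "t": time; "qpos": joint angles; "joint_velocities": joint speeds; "effort": joint torques, N m; "tcp_pos": TCP position; "orientation": TCP orientation; "contact_force": force on the tool from outside, world axes, zero at the start; "wrist_torque": the same for the moment, N m; "opening": opening from 0.0 (shut) to 1.0 (fully open); "gripper_force": force on a finger pad.
Only numpy, scipy, OpenCV 4.12 (cv2) and the standard library are available. Lean on these libraries where they do the work, as an engineer would, in place of code of your own. Each camera call takes 0.05 s, during which the arm holds its last target. There are 200 camera calls.

## Task

On the console lie two bicycle pumps and a foam insert with one T-shaped pocket. Take the pump with the wide cross handle, lay it in the pocket the way round that fits, press it fully home against the floor of the pocket, and let go. Do not drop it.

Things in the scene. Friction and masses are not known exactly. Their poses are not given: they have to be found in the camera images.
- pump: Plastic hand pump with a wide T handle, 0.16 kg, lying flat. Body 26 mm wide, 34 tall, from x = -75 to +47 mm; black cross handle 80 mm wide (y), 34 tall, from x = +47 to +75 mm. Origin: on the underside, on the centre line, midway along the 150 mm length, near the centre of mass. x points to the handle, z up. A bystander looks alike but is straight, without cross handle.
- pump_handle (a point): Centre of the top face of the pump's cross handle: 61 mm towards +x and 34 mm above the pump's origin.
- foam: Fixed foam insert 210 x 150 mm on a thin metal sheet (222 x 162 x 4 mm); its top is 28 mm above the console. It has one T-shaped pocket, 18 mm deep, with 6 mm of room around the pump and a sloping mouth 10 mm wider each side. Origin: at console height, where the pump's origin belongs seen from above. x points to the wide (handle) end of the pocket: the pump fits only with its x along this x.
- pocket (a point): Pocket floor, 10 mm above the console, above the foam's origin, same axes. The pump's origin comes here. Springy foam lips in both sides of the narrow part stop the pump about 7 mm above the floor; a push of about 15 to 20 N straight down on the pump near its origin pushes it past them, and they then hold it. Home, the pump's top is 44 mm above the console, 16 mm proud of the foam.
Mind the look-alikes: they are no part of the job. What is shaped like the pump but purple or yellow is not meant.

How it is judged (in metres and radians):
At the end, for the whole second after the job is handed in: The T-handle pump lies fully home in the T-shaped pocket: its underside within 4.5 mm of the pocket floor, its origin within 12 mm of the foam's, its handle at the wide end, its length within 10 degrees of the pocket's, level within 5 degrees and at rest (z of pump in the frame of foam below 0.0145 m and horizontal distance between pump and foam below 0.012 m and x of pump_handle in the frame of foam above 0.03 m and angle between the x axis of pump and the x axis of foam, either way round below 0.175 rad and angle between pump's own z axis and vertical below 0.09 rad and linear speed of pump below 0.02 m/s); the robot touches nothing.
It fails at once if the pump is let go in the air (its underside over 45 mm above the console with no finger on it) (height (world z) of pump above 0.045 m and contact force between the fingers and pump below 0.02 N).
It also fails if it takes over 45 s, if anything falls off the work surface, if the arm or the gripper's body presses on something with over 40 N, if the wrist force passes 120 N, or if a joint passes its speed limit or range.

## Working session

There is one attempt and no reset: what is moved stays moved. The work goes in short steps, each a Python script; the robot and the scene stay as the last script left them, time stands still between calls to the robot, and variables do not carry over. Pictures are saved under pics/ and viewed, at most 10 in all, crops included, and the job is handed in when it is done.

```bash
mkdir -p pics
python3 - <<'E'
from bench import bot, imaging
import cv2
for n in("top","side"):
    cv2.imwrite(f"pics/{n}0.png",imaging.capture(n)); print(n,imaging.camera_model(n))
print(bot.get_state())
E
```

```text
top {'K': array([[371.57458155,   0.        , 314.31306895],
       [  0.        , 371.57458155, 194.4766752 ],
       [  0.        ,   0.        ,   1.        ]]), 'position': array([ 297.12524919,  180.91755785, 1082.53139769]), 'rotation': array([ 0.19340739, -0.01484297, -1.54865234])}
side {'K': array([[429.28216901,   0.        , 319.36242257],
       [  0.        , 429.28216901, 194.7862145 ],
       [  0.        ,   0.        ,   1.        ]]), 'position': array([ 268.99538757, -593.36322822,  715.49668794]), 'rotation': array([ 0.8889261 , -0.01982642, -0.26720427])}
{'t': 0.1, 'qpos': array([ 1.08482988e+00,  3.26823110e-01, -1.93457836e-01,  1.05203713e+00,
        1.61392568e-05,  1.43662970e+00]), 'joint_velocities': array([-0.00073884, -0.0012703 , -0.00026003, -0.00029785,  0.00061328,
       -0.00197779]), 'effort': array([ 4.39467440e-04, -4.44238150e+01,  2.63038355e+01,  7.89915444e-03,
       -1.25372453e-04,  7.64799466e-06]), 'tcp_pos': array([189.24665792, 515.86459204, 230.61545136]), 'orientation': array([-3.14008674e+00, -2.19549884e-04,  2.78979266e+00]), 'contact_force': array([ 0.36673952, -0.92989463, -0.2012021 ]), 'wrist_torque': array([-0.01292401, -0.01587323, -0.0016205 ]), 'gripper_force': 0.0, 'opening': 0.9961155402664295}
```

View pics/top0.png

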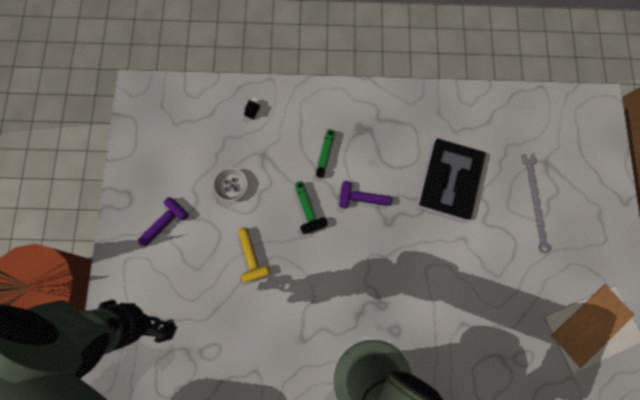

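The top view shows the green T pump with its black handle near (313,225) and its tail near (300,184). The straight green look-alike is at (326,152). The foam is at (455,178), with the wide end of its pocket near (457,158).

```bash
cat > h.py <<'E'
import numpy as np, cv2
from scipy.spatial.transform import Rotation as R
from bench import bot, imaging, solve_ik
def world(m,uv,z):
    uv=np.atleast_2d(uv).astype(float); K=m["K"]
    d=np.c_[(uv[:,0]-K[0,2])/K[0,0],-(uv[:,1]-K[1,2])/K[1,1],-np.ones(len(uv))]
    d=R.from_euler("xyz",m["rotation"]).apply(d)
    p=m["position"]; return p+d*((z-p[2])/d[:,2])[:,None]
E
python3 - <<'E'
from h import *
im=cv2.imread("pics/top0.png"); m=imaging.camera_model("top")
cv2.imwrite("pics/crop.png",cv2.resize(im[120:250,280:500],None,fx=3.6,fy=3.6,interpolation=cv2.INTER_CUBIC))
np.set_printoptions(precision=1,suppress=True)
print(world(m,[(300,184),(313,225)],34)); print(world(m,[(457,158),(450,205),(436,139),(487,151),(473,219),(420,206)],20))
E
```

```text
[[532.6 211.9  34. ]
 [414.7 171.7  34. ]]
[[ 627.3 -254.2   20. ]
 [ 484.2 -226.3   20. ]
 [ 685.3 -193.6   20. ]
 [ 651.6 -346.    20. ]
 [ 444.7 -291.2   20. ]
 [ 479.1 -138.4   20. ]]
```

View pics/crop.png

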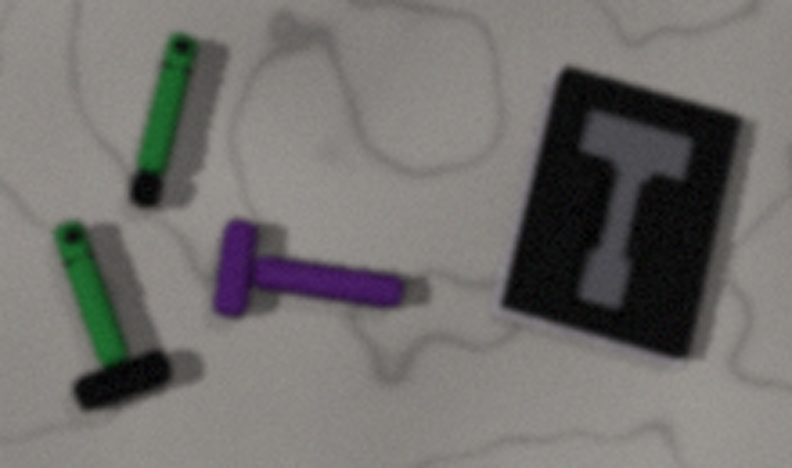

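In the crop, the pump tail is at (68,228) and the handle centre at (124,380). The foam top corners are (565,67), (742,117), (690,357) and (502,305). The pocket's wide end is at the top and its tail at (600,300). Next I'll look from above with the wrist camera.

Run:
```python
from h import *
np.set_printoptions(precision=4,suppress=True)
m=imaging.camera_model("top")
c=lambda *a:np.array(a)/3.6+[280,120]
t=world(m,c((67,224),(124,380)),34); print(t)
d=t[1]-t[0]; print("len(~136)",np.linalg.norm(d),"yaw",np.arctan2(d[1],d[0]))
f=world(m,c((565,67),(742,117),(690,357),(502,305)),28); print(f, f.mean(0),[np.linalg.norm(f[i]-f[i-1]) for i in range(4)])
fy=np.arctan2(*((f[0]+f[1]-f[2]-f[3])[[1,0]]));print("fyaw",fy)
ims=[]
for n,p,yaw in(("foam",f.mean(0),fy),("pump",(t[0]*.55+t[1]*.45),np.arctan2(d[1],d[0]))):
    bot.move_ptp([p[0],p[1],280],[np.pi,0,yaw+np.pi/2 if n=="foam" else yaw+np.pi/2])
    bot.dwell(.3)
    mm=imaging.camera_model("wrist"); im=imaging.capture("wrist"); cv2.imwrite(f"pics/w_{n}.png",im); np.save(f"pics/w_{n}.npy",mm,allow_pickle=True)
    s=bot.get_state(); print(n,s["t"],s["qpos"],s["tcp_pos"],s["orientation"],mm)
    ims.append(im)
cv2.imwrite("pics/both.png",cv2.resize(np.vstack(ims),None,fx=.75,fy=.75))
```

```text
[[537.7772 216.1152  34.    ]
 [413.2272 167.5488  34.    ]]
len(~136) 133.68396847659596 yaw -2.7697934177376036
[[ 683.6593 -193.64     28.    ]
 [ 644.1934 -339.02     28.    ]
 [ 443.0351 -283.7865   28.    ]
 [ 481.4341 -134.4912   28.    ]] [ 563.0805 -237.7344   28.    ] [np.float64(210.6979754049717), np.float64(150.6416192316479), np.float64(208.60348302340446), np.float64(154.15435004135136)]
fyaw -0.27630438480737957
foam 3.4083 [-0.5198  0.4182  0.0685  1.221   0.      1.3269] [ 563.1702 -237.508   280.0296] [ 3.1415 -0.      1.2949] {'K': array([[358.0146,   0.    , 319.5528],
       [  0.    , 358.0146, 193.8545],
       [  0.    ,   0.    ,   1.    ]]), 'position': array([ 586.1449, -157.4115,  423.5261]), 'rotation': array([-0.3271,  0.0004, -0.276 ])}
pump 6.3167 [ 0.2409  0.2409 -0.1835  1.1464 -0.     -1.7014] [481.7775 194.1398 279.9806] [ 3.1415  0.     -1.1993] {'K': array([[358.0146,   0.    , 319.5528],
       [  0.    , 358.0146, 193.8545],
       [  0.    ,   0.    ,   1.    ]]), 'position': array([512.2724, 117.4431, 423.4853]), 'rotation': array([-0.3271, -0.0005, -2.7704])}
```

View pics/w_foam.png

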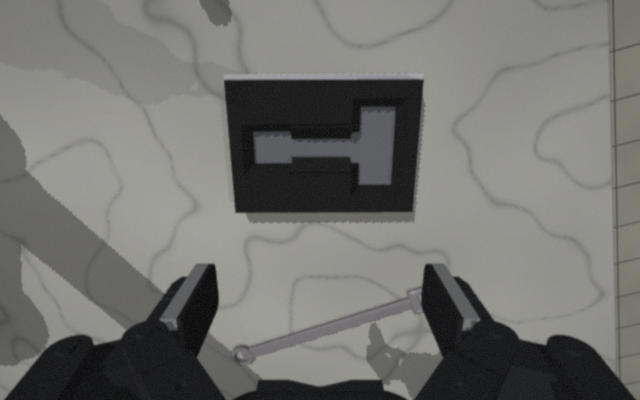

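View pics/w_pump.png

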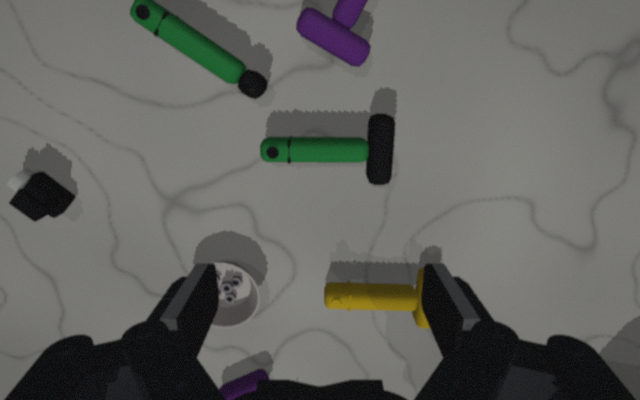

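The foam view shows the pocket floor with the handle bar at cols 358–395, rows 107–185, and the tail floor edge at col 254, rows 132–163. The pump view shows the tail at col 261, the body at rows 137–163 and the handle at cols 367–394, rows 114–184. I'll turn these into positions.

Run:
```python
from h import *
np.set_printoptions(precision=2,suppress=True)
def mid(n,z,L):
    m=np.load(f"pics/w_{n}.npy",allow_pickle=True).item(); return world(m,L,z)
yaw=lambda d:np.arctan2(d[1],d[0])
def loc(w,yw): return R.from_euler("z",-yw).apply(w)
yw=-.2763; 
w=mid("foam",10,[(254,148),(395,146),(376.5,107),(376.5,185),(273,132),(273,163)]); l=loc(w,yw)
print("floor",l, "xspan(162)",l[1,0]-l[0,0],"bar(92)",l[2,1]-l[3,1],"tail(38)",l[4,1]-l[5,1])
a=(w[4]+w[5])/2;b=(w[2]+w[3])/2; print("yaw",yaw(b-a),"origin",loc(np.array([(l[0,0]+l[1,0])/2,(l[2:,1]).mean(),10]),-yw))
w=mid("foam",28,[(225,79),(423,79),(412,211),(236,211)]);l=loc(w,yw);print("outer",l,w.mean(0),yaw(w[1]-w[0]+w[2]-w[3]))
yw=-2.7704
for z in(34,17):
    w=mid("pump",z,[(261,150),(394,149),(380.5,114),(380.5,184),(320,137),(320,163)]); l=loc(w,yw)
    a=(w[4]+w[5])/2;b=(w[2]+w[3])/2
    print(z,"len150",l[1,0]-l[0,0],"w80",l[2,1]-l[3,1],"26:",l[4,1]-l[5,1],"yaw",yaw(b-a),yaw(b-w[0]),"orig",(w[0]+w[1])/2, a,b)
```

```text
floor [[ 530.08  -75.27   10.  ]
 [ 694.74  -72.85   10.  ]
 [ 670.87  -28.46   10.  ]
 [ 675.6  -120.5    10.  ]
 [ 553.07  -56.6    10.  ]
 [ 551.55  -93.25   10.  ]] xspan(162) 164.65632392639145 bar(92) 92.04453687251502 tail(38) 36.648466791854965
yaw -0.27260881233906287 origin [ 568.8  -238.94   10.  ]
outer [[ 507.21    1.84   28.  ]
 [ 715.52    1.9    28.  ]
 [ 716.36 -147.16   28.  ]
 [ 507.65 -147.25   28.  ]] [ 568.66 -236.78   28.  ] -0.2759236947758883
34 len150 146.62442625654984 w80 78.2217912249922 26: 29.078885604909757 yaw -2.769832416617448 -2.7714685468296403 orig [474.76 189.24  34.  ] [482.18 192.91  34.  ] [420.   168.67  34.  ]
17 len150 153.0241935992368 w80 81.63596495953959 26: 30.348101841298714 yaw -2.7698324166174477 -2.77146854682964 orig [473.13 192.38  17.  ] [480.87 196.21  17.  ] [415.97 170.9   17.  ]
```

Run:
```python
from h import *
np.set_printoptions(precision=3,suppress=True)
P=[474,190.5]; y=-2.770
bot.grip(0.7,60)
bot.move_ptp([*P,120],[np.pi,0,y]); print(bot.get_state()["qpos"])
print(bot.movel([*P,12],max_speed=90,threshold=8))
s=bot.get_state();print(s["tcp_pos"],s["contact_force"])
bot.grip(0,60); s=bot.get_state();print(s["opening"],s["gripper_force"])
bot.movel([*P,60],max_speed=60); bot.movel([*P,140],max_speed=120)
s=bot.get_state();print(s["t"],s["qpos"],s["tcp_pos"],s["opening"],s["gripper_force"],s["contact_force"])
q=solve_ik([568.8,-238,140],[np.pi,0,-0.275]); print(q)
cv2.imwrite("pics/w2.png",imaging.capture("wrist"))
```

```text
[ 0.238  0.361 -0.453  0.756  0.    -0.135]
False
[474.503 190.635  12.511] [-0.503 -0.098  0.264]
0.29209876984207445 60.31063199043274
11.6167 [ 0.238  0.339 -0.43   0.803  0.    -0.134] [473.431 190.361 139.312] 0.2902665874127088 59.408023953437805 [-0.471 -0.021 -2.073]
[-0.516  0.518 -0.139  0.914  0.     2.901]
```

View pics/w2.png

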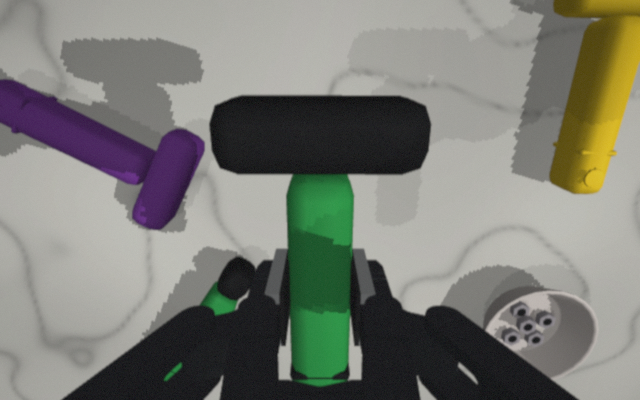

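The pump is held straight and level. Its handle spans rows 96–173, cols 210–430. I'll find its offset in the hand, then carry it over.

Run:
```python
from h import *
np.set_printoptions(precision=3,suppress=True)
m=imaging.camera_model("wrist"); s=bot.get_state(); yw=s["orientation"][2]
for dz in(21.5,4.5):
    w=world(m,[(320,96),(320,173),(210,135),(430,135)],s["tcp_pos"][2]+dz)-s["tcp_pos"]
    l=R.from_euler("z",-yw).apply(w); print(dz,l)
q=solve_ik([568.8,-238,140],[np.pi,0,-0.275])
bot.move_j(q); bot.dwell(.2)
s=bot.get_state();print(s["t"],s["qpos"],s["tcp_pos"],s["opening"],s["gripper_force"])
cv2.imwrite("pics/w3.png",imaging.capture("wrist"));np.save("pics/w3.npy",imaging.camera_model("wrist"),allow_pickle=True)
```

```text
21.5 [[ 74.823  -0.377  21.5  ]
 [ 48.55   -0.381  21.5  ]
 [ 61.979  37.145  21.5  ]
 [ 61.955 -37.912  21.5  ]]
4.5 [[ 73.836  -0.404   4.5  ]
 [ 43.907  -0.408   4.5  ]
 [ 59.205  42.34    4.5  ]
 [ 59.177 -43.162   4.5  ]]
14.4333 [-0.515  0.517 -0.14   0.914  0.     2.901] [ 568.919 -237.679  140.062] 0.2965167070671865 59.372482895851135
```

View pics/w3.png

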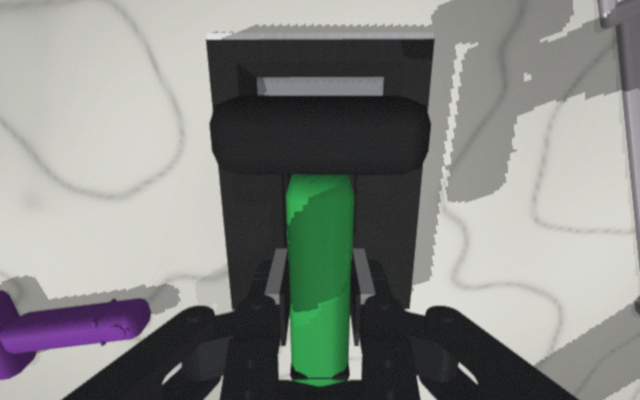

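The handle is centred on the pocket's wide end, whose floor far edge is at row 77, cols 258–384. I'll check those numbers and then lower.

Run:
```python
from h import *
np.set_printoptions(precision=3,suppress=True)
m=np.load("pics/w3.npy",allow_pickle=True).item(); s=bot.get_state(); yw=s["orientation"][2]
r=lambda w:R.from_euler("z",-yw).apply(w-s["tcp_pos"])
l=r(world(m,[(258,77),(384,77)],10));print(l)
o=r(world(m,[(207,40),(434,39)],28));print(o)
e=l.mean(0)-[81,0,0]; e[2]=0; print("err",e)
dx=np.clip(e[0]*.5,-3,3); dy=np.clip((e[1]+.4)*.5,-3,3)
T=s["tcp_pos"]+R.from_euler("z",yw).apply([dx,dy,0]); T[2]=60
T0=T.copy()
bot.movel(T,[np.pi,0,-.275],max_speed=100)
T[2]=24; hit=bot.movel(T,max_speed=40,threshold=6)
s=bot.get_state();print(hit,s["t"],s["tcp_pos"],s["contact_force"],s["wrist_torque"],s["gripper_force"])
cv2.imwrite("pics/w4.png",imaging.capture("wrist"))
```

```text
[[  79.781   45.185 -130.064]
 [  79.758  -46.351 -130.064]]
[[ 103.143   74.511 -112.064]
 [ 103.713  -74.769 -112.064]]
err [-1.23  -0.583  0.   ]
True 16.1583 [ 567.916 -237.564   28.763] [0.759 0.068 1.68 ] [-0.096 -0.179  0.043] 59.95649814605713
```

View pics/w4.png

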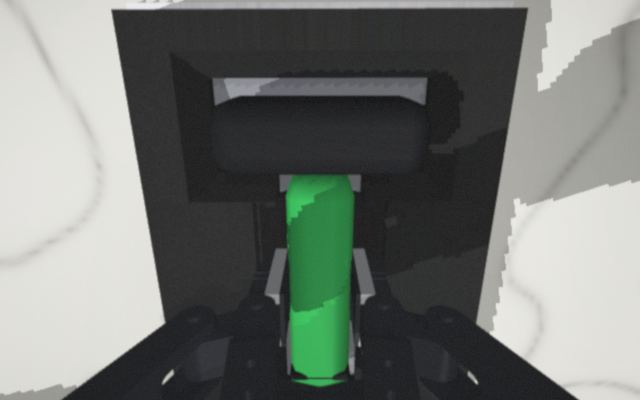

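The pump is in the pocket and resting on the lips, with its underside at about 16 mm as expected. Next I release it, retreat, shut the fingers and press near the origin.

Run:
```python
from h import *
np.set_printoptions(precision=3,suppress=True)
T=bot.get_state()["tcp_pos"]
bot.grip(0.5); s=bot.get_state(); print(s["opening"],s["contact_force"])
bot.movel([T[0],T[1],85],max_speed=80); bot.grip(0,40)
print(bot.movel([T[0],T[1],56],max_speed=60))
for z in (48,46,44,43,42,41):
    hit=bot.movel([T[0],T[1],z],max_speed=15,threshold=32)
    s=bot.get_state();print(z,hit,s["t"],s["tcp_pos"],s["contact_force"])
    if hit: break
bot.movel([T[0],T[1],130],max_speed=100); bot.dwell(.2)
print(bot.get_state()["t"],bot.get_state()["contact_force"])
cv2.imwrite("pics/w5.png",imaging.capture("wrist"));np.save("pics/w5.npy",imaging.camera_model("wrist"),allow_pickle=True)
```

```text
0.4993319261957294 [ 0.108 -0.325 -0.202]
False
48 False 19.1833 [ 568.741 -238.335   49.906] [-3.209  0.707 11.286]
46 False 19.4667 [ 568.492 -237.875   46.401] [ 0.67  -0.965  1.149]
44 False 19.75 [ 568.347 -237.829   44.121] [ 1.075 -0.508  4.255]
43 False 20.0 [ 568.296 -237.83    44.03 ] [-0.121  0.171 10.153]
42 False 20.25 [ 568.346 -237.825   44.006] [-3.595  1.437 16.636]
41 False 20.5 [ 568.376 -237.854   43.966] [-6.002  1.268 24.265]
21.7417 [ 0.275  0.681 -0.867]
```

View pics/w5.png

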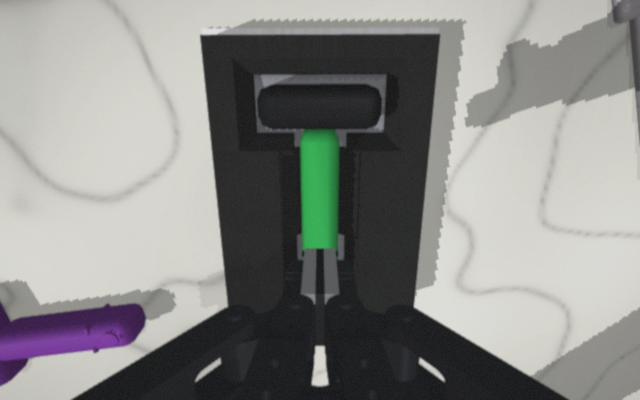

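The lips gave at about 11 N or more, and the push then stopped firmly at z = 44.0 mm, the home height. The picture shows the handle level and centred in the wide end (cols 258–382, rows 83–130). The arm is clear, so I'll hand it in.

```bash
python3 -c "
from bench import bot
print(bot.sign_off())"
```

```text
the job is handed in; nothing more can be done
None
```

The T-handle pump was laid in the pocket with its handle at the wide end, pressed home (its top at 44 mm, as specified) and released, and I handed the job in at about 22 s; no verdict came back.

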